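Clip the cookie-press pusher into its storage rack

TASK

Put the cookie press's pusher away in its rack: lay its rod into the two forks with the round disc at the end where the hinged jaw is, and press it down past the sprung jaw until the rod is fully home in both forks and the jaw has closed over it. Press firmly but do not force it, and leave the press barrel, the jug and the bowl where they are.

Things in the scene. Friction and masses are not known exactly. Their poses are not given: they have to be found in the camera images.
- pusher: the press's pusher, lying level: a plain steel rod 14 mm in diameter, 150 mm long between its end pieces, a round aluminium disc (44 mm diameter, 6 mm thick) at its +y end, a square black knob (44 x 44 mm, 16 mm long) at its -y end; 0.15 to 0.31 kg. Origin on the rod's axis midway between disc and knob, 22 mm above the table; y axis along the rod to the disc. Grip it on the bare rod.
- disc (a point): centre of the pusher's round disc, 78 mm from the pusher's origin along the rod. A rod gripped near its middle can pivot between the finger pads when one end meets resistance, so that an end stays proud and must be pressed home by itself
- rack: storage rack fixed to the table: wooden foot 90 (x) x 160 (y) x 12 mm high with two upright open steel forks at y = +50 and -50 mm. Origin at the centre of the foot's underside, z up; the rod belongs along y, its axis at x = 0. The forks are clamped on stems, both alike, at a height that varies and is not reported: rod home with its axis 50 to 74 mm above the table.
- jaw_end (a point): foot's top below the jawed fork (rack x = 0, y = 50, z = 12 mm). This fork has a fixed prong at -x and a dark hinged jaw at +x; 18 mm wide along y. Slot 16 mm wide, mouth flared to about 30 mm, top 31 mm above the axis of a rod that is home
- plain_end (a point): foot's top below the plain fork (rack x = 0, y = -50, z = 12 mm): two fixed prongs, 12 mm wide along y, slot 16 mm wide, flared mouth, top 25 mm above the axis of a rod that is home. Fingers have 82 mm of free room between the forks down to the foot. Disc and knob hang outside the forks, with about 15 mm of play either way along y
- jaw (a joint): angle of the sprung jaw, rad: 0 closed, up to 0.45 as it swings to the rack's +x about a low pin along y. Its round nose (5 mm radius) overhangs the slot: the rod meets it with its axis about 20 mm above home and must wedge it some 0.1 rad aside, which takes roughly 8 to 20 N downwards at that end; then it springs back over the rod, under 0.05, and the fork's bed below stops the rod hard
- barrel: bystander: upright steel press barrel with a crank, 58 mm diameter, 140 mm tall; origin at the centre of its underside
- jug: bystander: white measuring jug with a handle, 96 mm diameter, 100 mm tall; origin at the centre of its underside
- bowl: bystander: steel bowl, 160 mm diameter, 60 mm tall; origin at the centre of its underside
There are look-alikes about, which are no part of the job. Leave any brown look-alike of the pusher alone.

How it is judged:
At the end, for the whole second after the job is handed in: The pusher rests home in both forks: rod level and in line with the rack (0.03 rad), its origin 46 to 77 mm above the rack's underside, within 3 mm across and 18 mm along the rack; disc at the jaw's end; jaw closed over the rod (under 0.05 rad); pusher at rest (z of pusher in the frame of rack between 0.046 and 0.077 m and x of pusher in the frame of rack between -0.003 and 0.003 m and y of pusher in the frame of rack between -0.018 and 0.018 m and angle between the y axis of pusher and the y axis of rack, either way round below 0.03 rad and y of disc in the frame of rack above 0 m and value of joint jaw below 0.05 rad and linear speed of pusher below 0.01 m/s); the robot touches nothing.
It fails at once if the pusher is forced against the rack or its jaw with more than 45 N (contact force between pusher and rack above 45 N).
It fails at once if the press barrel, jug or bowl is shifted by more than 30 mm (distance of any of barrel, jug, bowl from where it was at the start of the episode above 0.03 m).
It also fails if it takes over 58 s, if anything falls off the work surface, if the arm or the gripper's body presses on something with over 40 N, if the wrist force passes 120 N, or if a joint passes its speed limit or range.

ROBOT

A 6-joint arm with a two-finger parallel gripper is mounted at the origin on the work surface. World frame = base frame: x ahead of the robot, y to its left, z up, the work surface at z = 0. Lengths are in m, angles in rad, forces in N, time in s.
With the tool pointing down it reaches from about 0.35 to 0.85 m from the base axis. Payload 8.1 kg.
Tool frame: the origin (TCP) lies midway between the tips of the shut fingers; the grasp point (between the pads) lies 19 mm behind it (arm.hold_point_z is the distance from the TCP to the grasp point, in m); z points along the fingers, y is the direction in which the jaws open and shut (so a half turn about z gives the same grasp; the last joint's range is limited). The gripper opens to 93 mm and grips with 3 to 60 N. Pads are 15 mm wide; open, the fingers measure 128 mm over their backs; the gripper's body (75 mm by 188 mm) begins 65 mm behind the grasp point.
Start: joints at [1.167, 0.13, 1.488, -0, 1.523, -0.085], TCP at [0.188, 0.57, 0.219] pointing down, gripper open.
Joint ranges: [-2.96, 2.96], [-0.89, 2.26], [0.02, 2.5], [-1.34, 4.48], [0, 2.73], [-2.66, 2.66]. Speed limits (rad/s): [2.39, 2.39, 2.79, 3.14, 3.14, 3.14].

INTERFACE

Orientations are given as a unit quaternion [x, y, z, w].
In Python, from rig import arm, imaging, order, nets gives the robot as it stands.
- The arm moves only by the tool jog_arm, never from a script. Its argument "increments" is text: rows parted by semicolons, each of 5 numbers parted by spaces: the finger opening in mm, from 0 to 93, then the shift along the tool's x, y, z in mm, then the turn about the tool's z in rad. In form: jaw dx dy dz spin; .... A call has 1 to 20 rows; each row shifts and turns the commanded pose from where the row before left it, along the tool's axes as they then stand; what a row does not reach is not made up. A row lasts 1/8 s, in which the tool goes at most 62.5 mm and 10.7 degrees, less where a joint would pass 70% of its speed; a pose out of reach is approached as far as the arm can. A call with a gripper value outside its range is refused whole. The fingers move at their own pace and stop on an object; the grip force is fixed at half the most. Time passes only in rows, so rows that do not move let the fingers close. It gives the time, the measured TCP pose, the force and the opening at its end, in the units of the state.
- arm.get_state(): the state, without advancing time (a new reading comes with each control period).
- imaging.grab_frame(name): name is "scene" or "top" or "wrist"; returns a dict with "color" (480x640x3 uint8, blue, green, red), "fx", "fy", "cx", "cy" (pixels), "camera_from_world" (4x4, takes a point from world to camera coordinates); the wrist camera has in their place "mount" (4x4, takes a point from camera to tool coordinates, whose origin is the TCP and whose axes are the flange's). Camera axes: x right, y up, looking along -z (the intrinsics and any distortion apply to the point x, -y, -z); pixel columns grow to the right and rows downward; lengths in m; the calibration is good to about 2 mm. The wrist camera is an equidistant fisheye: a pixel r from the principal point sees the ray r / f radians off the axis. A picture is of the moment at which its call begins: read the wrist's pose just before it. There is no depth.
- order.job_done(): hands the job in, once; it reports no verdict.
Trained networks look in a picture, given as the dict that the camera call returned (one of the last four; its "shot" number tells which), for a name from the list of things; names that differ only in an ending like _2 or _b are one class to them, and where a whole thing is asked for, a point or a joint stands for the part that bears it (a point fixed in the world has none). Each returns a list of dicts, best first, with "score" (0 to 1); they miss things now and then, are a little off and sometimes report something else, mostly with a low value. They report only what shows in the picture. A call takes as long as a camera call. They do not tell look-alikes from the thing itself.
- nets.recognise(name, picture): "box" ([left, top, right, bottom] in pixels, round what is visible of it).
- nets.regions_of(name, picture): "pixels" (480x640 bool, what is visible of it) and "box" ([left, top, right, bottom] in pixels, round what is visible of it).
The state is a dict: "clock": time; "qpos": joint angles; "qd": joint speeds; "effort": joint torques, N m; "ee_pos": TCP position; "tcp_rot": TCP orientation; "wrist_force": force on the tool from outside, world axes, zero at the start; "moment": the same for the moment, N m; "width": finger opening in m.
Only numpy, scipy, OpenCV 4.12 (cv2) and the standard library are available. Lean on these libraries where they do the work, as an engineer would, in place of code of your own. Each camera call takes 0.05 s, during which the arm holds its last target. There are 200 camera calls.

## Working session

There is one attempt and no reset: what is moved stays moved. The work goes in short steps, Python scripts to look and compute and a tool call to move; the robot and the scene stay as the last step left them, time stands still between calls to the robot, and variables do not carry over. Pictures are saved under pics/ and viewed, on a budget of 10 in all, crops included, one or two more only if the job needs it, and the job is handed in when it is done.

Besides the shell and the picture viewer there is one more tool, called after "Call:" as a command line: name --argument value ..., lists and objects as JSON in quotes. jog_arm: Moves the arm, as the interface text tells. Its arguments: {"type":"object","properties":{"increments":{"type":"string"}},"required":["increments"]}

```bash
mkdir -p pics; ls; cat > h.py <<'E'
import numpy as np, cv2
from scipy.spatial.transform import Rotation as R
from rig import arm, imaging, order, nets
def ray(f,u,v,st=None):
    """world origin+dir of pixel"""
    if 'mount' in f:
        d=np.array([u-f['cx'],v-f['cy']]);r=np.hypot(*d);th=r/f['fx']
        k=np.array([np.sin(th)*d[0]/r,-np.sin(th)*d[1]/r,-np.cos(th)]) if r>0 else np.array([0,0,-1.])
        T=np.eye(4);T[:3,:3]=R.from_quat(st['tcp_rot']).as_matrix();T[:3,3]=st['ee_pos'];M=T@f['mount']
    else:
        k=np.array([(u-f['cx'])/f['fx'],-(v-f['cy'])/f['fy'],-1]);M=np.linalg.inv(f['camera_from_world'])
    return M[:3,3],M[:3,:3]@k
def at_z(f,u,v,z,st=None):
    o,d=ray(f,u,v,st);return o+d*(z-o[2])/d[2]
def proj(f,p):
    c=f['camera_from_world']@np.r_[p,1];return np.array([f['cx']-f['fx']*c[0]/c[2],f['cy']+f['fy']*c[1]/c[2]])
E
python3 - <<'E'
from h import *
for n in('scene','top'):
    f=imaging.grab_frame(n);cv2.imwrite(f'pics/{n}0.png',f['color'])
    print(n,f['fx'],np.linalg.inv(f['camera_from_world'])[:3,3].round(3),{k:v for k,v in f.items() if k not in('color','camera_from_world')})
    for o in('pusher','rack','barrel','jug','bowl','jaw'):
        for r in nets.recognise(o,f)[:3]:
            b=np.array(r['box']);print(o,round(r['score'],2),b.round(),at_z(f,(b[0]+b[2])/2,(b[1]+b[3])/2,.02).round(3))
print(arm.get_state())
E
```

```text
pics
scene 496.5967953811732 [ 1.256 -0.555  0.906] {'fx': 496.5967953811732, 'fy': 496.5967953811732, 'cx': 310.4928951389794, 'cy': 237.70918350520125, 'shot': 1}
pusher 0.83 [200. 288. 276. 341.] [ 0.671 -0.237  0.02 ]
pusher 0.74 [170. 238. 247. 278.] [ 0.488 -0.189  0.02 ]
rack 0.7 [274. 167. 340. 218.] [0.473 0.151 0.02 ]
jug 0.84 [384. 132. 433. 181.] [0.56  0.482 0.02 ]
jug 0.66 [123. 300. 172. 352.] [ 0.561 -0.396  0.02 ]
jug 0.19 [170. 239. 247. 279.] [ 0.49  -0.189  0.02 ]
bowl 0.87 [335. 231. 404. 288.] [0.76 0.09 0.02]
top 463.87235682992554 [0.39  0.02  1.218] {'fx': 463.87235682992554, 'fy': 463.87235682992554, 'cx': 314.2173116497324, 'cy': 231.5818922548027, 'shot': 2}
pusher 0.74 [354. 266. 423. 299.] [ 0.485 -0.19   0.02 ]
pusher 0.55 [387. 181. 416. 247.] [ 0.666 -0.232  0.02 ]
rack 0.7 [229. 270. 291. 307.] [0.474 0.141 0.02 ]
rack 0.68 [124. 212. 172. 266.] [0.606 0.435 0.02 ]
barrel 0.66 [450. 219. 495. 248.] [ 0.611 -0.418  0.02 ]
jug 0.91 [125. 212. 173. 265.] [0.605 0.432 0.02 ]
bowl 0.72 [259. 141. 318. 201.] [0.788 0.067 0.02 ]
jaw 0.24 [125. 212. 172. 265.] [0.606 0.434 0.02 ]
{'clock': 0.7, 'qpos': array([ 1.16661064e+00,  1.30350559e-01,  1.48818203e+00, -1.76682485e-06,
        1.52297713e+00, -8.53781081e-02]), 'qd': array([-0.00067603, -0.0013023 ,  0.00152101, -0.00137636,  0.00150606,
        0.00058228]), 'effort': array([-3.30986350e-04, -5.59585297e+01, -4.91957831e+01,  7.67300231e-02,
        2.23494507e-02, -4.89542981e-05]), 'ee_pos': array([0.18803791, 0.56980089, 0.21867466]), 'tcp_rot': array([1.58729540e-01, 9.87322101e-01, 4.00198004e-05, 1.09061006e-05]), 'wrist_force': array([0.12559075, 0.10630756, 0.49748558]), 'moment': array([-0.00306566,  0.02275542, -0.00420217]), 'width': 0.09268009079255612}
```

View pics/top0.png

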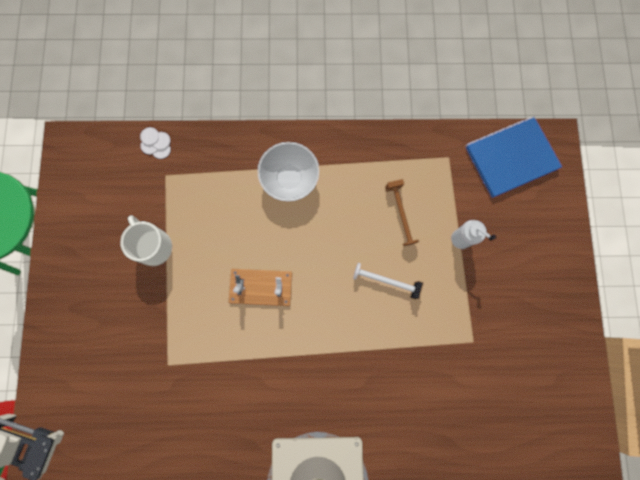

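View pics/scene0.png

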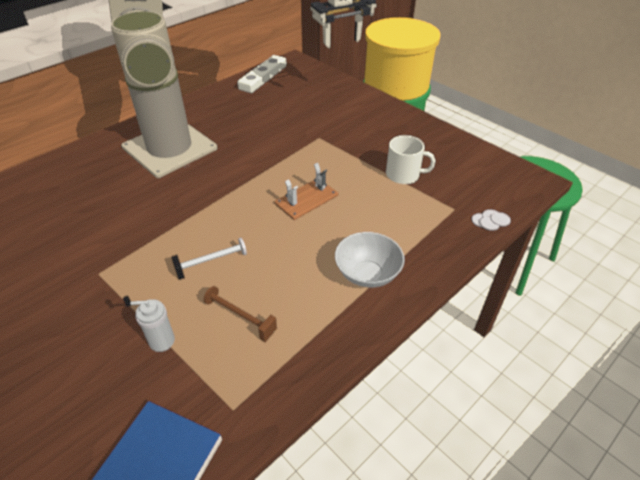

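The top view shows the steel pusher with its disc at about (357,271) and its knob at (417,290). The rack is at (261,288) with the dark jaw at its left end (238,284), which is world +y. The scene view agrees, and the brown look-alike is separate at about (240,312). I'll go over the rack first for a wrist look on the way.

Call:
jog_arm --increments "93 0 0 0 0.156;93 0 0 0 0.156;93 0 0 0 0.156;93 0 0 0 0.156;93 0 0 0 0.156;93 0 0 0 0.156;93 0 0 0 0.156;93 0 0 0 0.156;93 -43 24 0 0;93 -43 24 0 0;93 -43 24 0 0;93 -43 24 0 0;93 -43 24 0 0;93 -43 24 0 0;93 -43 24 0 0;93 -43 24 0 0;93 -43 24 0 0;93 -43 24 0 0"

```text
clock: 2.95
ee_pos: [0.4304, 0.1393, 0.219]
tcp_rot: [0.706, 0.709, 0.0, 0.0]
wrist_force: [1.1, -0.1, -0.3]
width: 0.0934
```

```bash
python3 - <<'E'
from h import *
s=arm.get_state();f=imaging.grab_frame('wrist');cv2.imwrite('pics/w1.png',f['color']);np.save('w1.npy',f['color'])
import pickle;pickle.dump((s,f),open('w1.pkl','wb'))
print(s['clock'],s['ee_pos'],R.from_quat(s['tcp_rot']).as_matrix().round(3));print(f['mount'].round(4),f['fx'],f['cx'],f['cy'])
for o in('pusher','rack','jaw'):
    for r in nets.recognise(o,f)[:3]:print(o,r)
E
```

```text
2.95 [0.43042427 0.1392818  0.21896979] [[-0.004  1.     0.001]
 [ 1.     0.004  0.   ]
 [ 0.     0.001 -1.   ]]
[[-1.000e-04  9.710e-01  2.392e-01  6.690e-02]
 [ 1.000e+00  0.000e+00  3.000e-04  6.000e-04]
 [ 3.000e-04  2.392e-01 -9.710e-01 -1.662e-01]
 [ 0.000e+00  0.000e+00  0.000e+00  1.000e+00]] 371.64829954431775 326.2833322932196 241.22922614793958
pusher {'box': [562.3, 225.2, 640.0, 289.6], 'score': 0.3}
rack {'box': [325.8, 134.6, 422.7, 293.7], 'score': 0.64}
jaw {'box': [371.4, 152.4, 418.0, 175.5], 'score': 0.58}
```

View pics/w1.png

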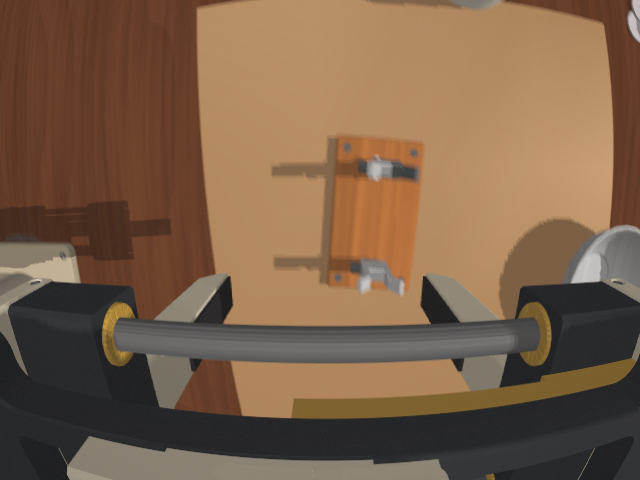

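The wrist view shows the rack foot with corners near (339,135), (422,143), (329,285) and (408,292). The jawed fork is at the top, with the light prong at (378,168) and the dark jaw at (405,171). The plain fork is at (375,275).

```bash
python3 - <<'E'
from h import *
import pickle
s,f=pickle.load(open('w1.pkl','rb'))
for p in((339,135),(422,143),(329,285),(408,292)):print(p,at_z(f,*p,.012,s).round(4))
# rectify at z=.012, 0.5mm/px : col=x from .40, row=y from .25 down
xs=np.arange(.40,.56,.0005);ys=np.arange(.26,.03,-.0005)
M=np.eye(4);M[:3,:3]=R.from_quat(s['tcp_rot']).as_matrix();M[:3,3]=s['ee_pos'];W=np.linalg.inv(M@f['mount'])
X,Y=np.meshgrid(xs,ys);P=np.stack([X,Y,0*X+.012,0*X+1],-1)@W.T
r=np.hypot(P[...,0],P[...,1]);th=np.arctan2(r,-P[...,2])*f['fx']
u=f['cx']+th*P[...,0]/r;v=f['cy']-th*P[...,1]/r
im=cv2.remap(f['color'],u.astype('f4'),v.astype('f4'),1)
cv2.imwrite('pics/rect1.png',im)
hsv=cv2.cvtColor(im,cv2.COLOR_BGR2HSV);print(hsv[230,::30])
m=((hsv[...,1]>150)&(hsv[...,2]>90)).astype('u1')
m=cv2.morphologyEx(m,2,np.ones((7,7)))
c=max(cv2.findContours(m,0,2)[0],key=cv2.contourArea);h=cv2.minAreaRect(cv2.convexHull(c))
print(h,'center',.40+h[0][0]*.0005,.26-h[0][1]*.0005,'size mm',np.array(h[1])/2)
cv2.imwrite('pics/rect1.png',np.hstack([im,cv2.cvtColor(m*255,8)]))
# pusher coarse from top
g=imaging.grab_frame('top')
for rr in nets.regions_of('pusher',g)[:2]:
    pp=np.argwhere(rr['pixels'])[:,::-1];mu=pp.mean(0);w,V=np.linalg.eigh(np.cov(pp.T));d=V[:,1]
    t=(pp-mu)@d;a=mu+d*t.min();b=mu+d*t.max();print(rr['score'],at_z(g,*a,.022),at_z(g,*b,.022),g['color'][pp[:,1],pp[:,0]].mean(0))
E
```

```text
(339, 135) [0.4434 0.2229 0.012 ]
(422, 143) [0.528  0.2173 0.012 ]
(329, 285) [0.4343 0.0661 0.012 ]
(408, 292) [0.521  0.0574 0.012 ]
[[ 15 118 182]
 [ 15 118 182]
 [ 15 112 130]
 [ 13 166 166]
 [ 13 167 176]
 [ 13 167 177]
 [ 13 168 188]
 [ 13 166 184]
 [ 13 166 180]
 [ 15 118 182]
 [ 15 118 180]]
((161.97763061523438, 236.73580932617188), (175.53578186035156, 311.472412109375), 3.3433761596679688) center 0.4809888153076172 0.14163209533691407 size mm [ 87.76789093 155.73620605]
0.87 [ 0.46406341 -0.2734123   0.022     ] [ 0.5159167  -0.10384288  0.022     ] [151.11695906 153.50877193 157.17738791]
```

View pics/rect1.png

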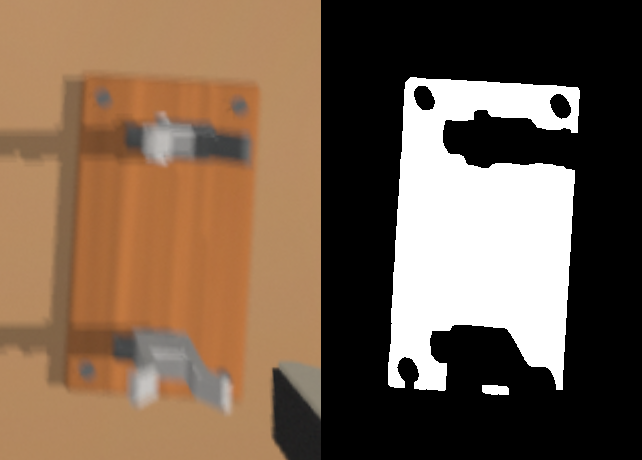

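The rack centre comes out at about (0.481, 0.141), with its y axis leaning 3.3° towards +x. In the rectified picture the plain fork's prongs are at the bottom and the jaw fork at the top. Next is above the pusher, about 22 mm from its middle towards the disc.

Call:
jog_arm --increments "93 0 0 0 0.15;93 0 0 0 0.15;93 -38.5 21.8 11 0;93 -38.5 21.8 11 0;93 -38.5 21.8 11 0;93 -38.5 21.8 11 0;93 -38.5 21.8 11 0;93 -38.5 21.8 11 0;93 -38.5 21.8 11 0;93 0 0 0 0"

```text
clock: 4.5
ee_pos: [0.497, -0.1622, 0.1405]
tcp_rot: [0.804, 0.595, -0.001, -0.001]
wrist_force: [-0.5, 0.5, 0.0]
width: 0.0932
```

```bash
cat >> h.py <<'E'
def rectify(s,f,xs,ys,z):
    M=np.eye(4);M[:3,:3]=R.from_quat(s['tcp_rot']).as_matrix();M[:3,3]=s['ee_pos'];W=np.linalg.inv(M@f['mount'])
    X,Y=np.meshgrid(xs,ys);P=np.stack([X,Y,0*X+z,0*X+1],-1)@W.T
    r=np.hypot(P[...,0],P[...,1]);th=np.arctan2(r,-P[...,2])*f['fx']
    return cv2.remap(f['color'],(f['cx']+th*P[...,0]/r).astype('f4'),(f['cy']-th*P[...,1]/r).astype('f4'),1)
def wpix(s,f,p):
    M=np.eye(4);M[:3,:3]=R.from_quat(s['tcp_rot']).as_matrix();M[:3,3]=s['ee_pos']
    c=np.linalg.inv(M@f['mount'])@np.r_[p,1];r=np.hypot(c[0],c[1]);t=np.arctan2(r,-c[2])*f['fx'];return np.array([f['cx']+t*c[0]/r,f['cy']-t*c[1]/r])
E
python3 - <<'E'
from h import *
s=arm.get_state();f=imaging.grab_frame('wrist')
print(s['ee_pos'],R.from_quat(s['tcp_rot']).as_matrix()[:2,0])
a=rectify(s,f,np.arange(.40,.60,.0005),np.arange(-.07,-.31,-.0005),.022)
cv2.imwrite('pics/p1.png',np.hstack([a,cv2.resize(f['color'],(400,300))[:a.shape[0]]]) if a.shape[0]<=300 else np.hstack([a,np.vstack([cv2.resize(f['color'],(400,300)),np.zeros((a.shape[0]-300,400,3),'u1')])]))
E
```

```text
[ 0.49699809 -0.16221563  0.14048885] [0.29259734 0.95623574]
```

View pics/p1.png

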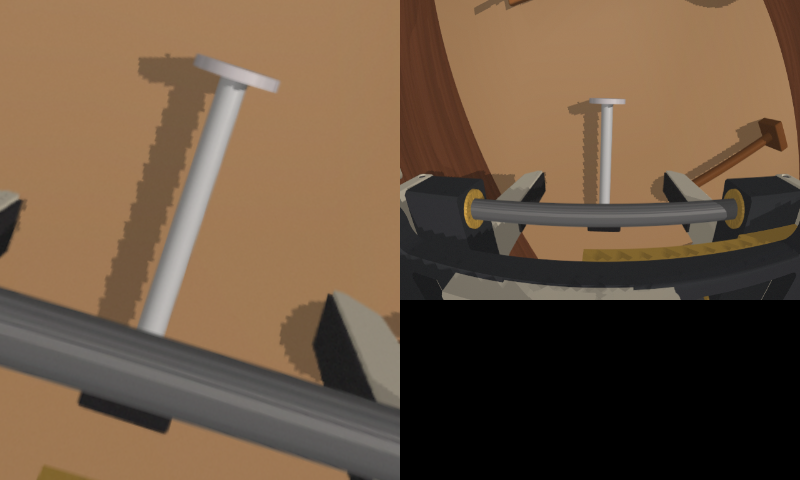

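The disc–rod junction is at rectified (233,83) and the rod line runs through (152,328). That puts the rod at 18.3° and the pusher origin at about (0.493, -0.183). Now descend and grip, then lift a little.

Call:
jog_arm --increments "93 1 2.6 20 0.022;93 0 0 30 0;93 0 0 30 0;93 0 0 25 0;93 0 0 18 0;93 0 0 11 0;93 0 0 0 0;0 0 0 0 0;0 0 0 0 0;0 0 0 0 0;0 0 0 0 0;0 0 0 0 0;0 0 0 0 0;0 0 0 0 0"

```text
clock: 6.3
ee_pos: [0.4998, -0.1613, 0.0076]
tcp_rot: [0.81, 0.586, -0.0, -0.0]
wrist_force: [0.3, 0.1, -0.2]
width: 0.0277
```

Call:
jog_arm --increments "0 0 0 0 0;0 0 0 0 0;0 0 0 0 0;0 0 0 0 0;0 0 -0 -8 0;0 0 0 -15 0;0 0 0 -22 0;0 0 0 -30 0;0 0 0 -30 0;0 0 0 -20 0;0 0 0 -15 0;0 0 0 0 0;0 0 0 0 0"

```text
clock: 7.92
ee_pos: [0.4994, -0.1611, 0.1468]
tcp_rot: [0.81, 0.586, -0.0, -0.001]
wrist_force: [0.0, 0.4, -3.0]
width: 0.0136
```

```bash
python3 - <<'E'
from h import *
s=arm.get_state();f=imaging.grab_frame('wrist');print(s['ee_pos'],s['wrist_force'],s['moment'],s['width'])
t=R.from_quat(s['tcp_rot']).as_matrix()
g=s['ee_pos']-.0*t[:,2]+np.array([0,0,.019])
for r in (25,53):  # rod points toward disc from grasp, if level
    print(r,wpix(s,f,g+t[:,0]*r/1e3))
sc=imaging.grab_frame('scene')
p=proj(sc,g).astype(int);c=sc['color'][max(p[1]-75,0):p[1]+75,max(p[0]-100,0):p[0]+100]
print(p)
cv2.imwrite('pics/g1.png',np.vstack([f['color'][:330],np.hstack([cv2.resize(c,(360,270),interpolation=2),np.zeros((270,280,3),'u1')])]))
E
```

```text
[ 0.49936192 -0.16112727  0.1467799 ] [ 0.02968454  0.40941367 -2.9997427 ] [-0.03528911  0.06697518  0.0191333 ] 0.013621012001605612
25 [325.67407208 254.81299159]
53 [325.64528839 186.78398315]
[211 210]
```

View pics/g1.png

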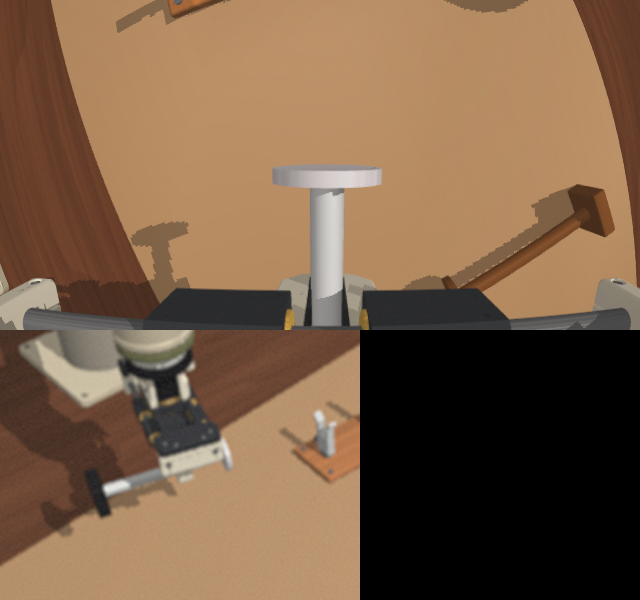

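The grip looks right: the rod is level and the disc junction is at row 187, as predicted for a grip 22 mm from the middle. The load is 3 N. Next I stop beside the rack for a close look before lowering.

Call:
jog_arm --increments "0 0 0 0 -0.13;0 0 0 0 -0.129;0 25 -11 0 0;0 45 -20 0 0;0 50 -21 0 0;0 50 -21 0 0;0 40 -19 0 0;0 25 -11 0 0;0 0 0 0 0;0 0 0 0 0"

```text
clock: 9.28
ee_pos: [0.4108, 0.0789, 0.1472]
tcp_rot: [0.728, 0.686, -0.0, -0.0]
wrist_force: [-0.9, -0.3, -1.6]
width: 0.0133
```

```bash
python3 - <<'E'
from h import *
import pickle
s=arm.get_state();f=imaging.grab_frame('wrist');print(s['ee_pos'],s['clock'],R.from_quat(s['tcp_rot']).as_matrix()[:,0])
pickle.dump((s,f),open('w2.pkl','wb'))
r1=np.array
for z in(.012,):
    a=rectify(s,f,np.arange(.42,.56,.0005),np.arange(.25,.03,-.0005),z)
c=f['color'][0:300,240:640]
cv2.imwrite('pics/r2.png',np.hstack([cv2.resize(c,(520,390)),a[:390]]))
for q in((.4858,.2214,.012),(.4764,.0616,.012)):print(wpix(s,f,q))
E
```

```text
[0.41083109 0.07891517 0.14720876] 9.275 [ 5.85897667e-02  9.98282020e-01 -4.98465531e-04]
[407.21739993  58.08966845]
[403.86316438 248.13881198]
```

View pics/r2.png

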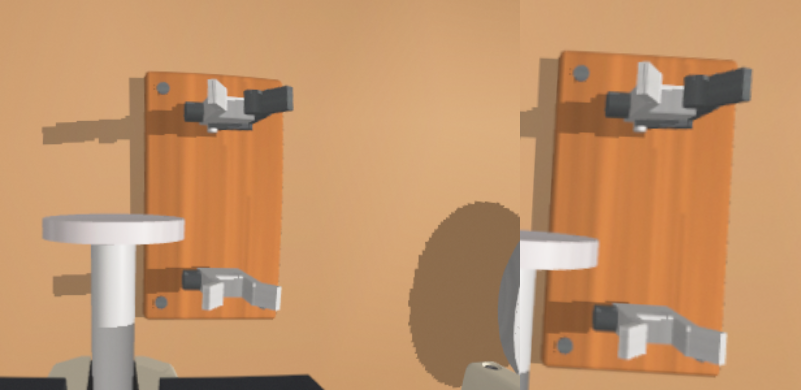

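This view shows the rack unobstructed. In the rectified part the foot corners are (561,51), (735,63), (722,375) and (544,366), giving a centre near (0.4806, 0.1425) and a lean of about 3.1°, which agrees with the first look. Now I move over the forks and check from above.

Call:
jog_arm --increments "0 15 11 0 0;0 22 16 0 0;0 22 16 0 0;0 20 14 0 0;0 10.5 9 0 0;0 0 0 15 0;0 0 0 15 0;0 0 0 6 0;0 0 0 0 0"

```text
clock: 10.45
ee_pos: [0.4812, 0.1643, 0.1107]
tcp_rot: [0.728, 0.686, -0.001, -0.0]
wrist_force: [0.1, 0.0, -2.4]
width: 0.0129
```

```bash
python3 - <<'E'
from h import *
import pickle
s=arm.get_state();f=imaging.grab_frame('wrist');print(s['ee_pos'],s['clock'],R.from_quat(s['tcp_rot']).as_matrix()[:,0],s['wrist_force'])
sc=imaging.grab_frame('scene');tp=imaging.grab_frame('top')
p=proj(sc,s['ee_pos']).astype(int);print(p)
c=cv2.resize(sc['color'][p[1]-60:p[1]+60,p[0]-80:p[0]+80],(400,300),interpolation=2)
w=cv2.resize(f['color'][60:330,200:460],(400,415))
cv2.imwrite('pics/r3.png',np.hstack([w,np.vstack([c,np.zeros((115,400,3),'u1')])]))
E
```

```text
[0.48120285 0.16425274 0.11068492] 10.45 [ 5.93797451e-02  9.98235313e-01 -5.53120694e-04] [ 0.14246305  0.01277367 -2.4449316 ]
[312 165]
```

View pics/r3.png

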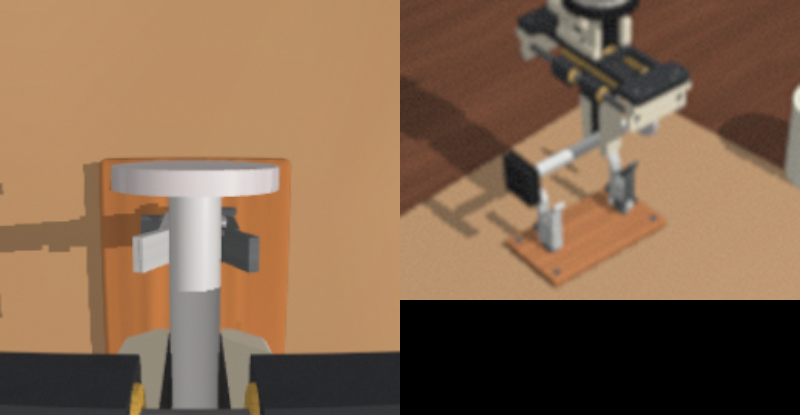

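The rod is centred between prong and jaw: rod at column 195, fork outer edges at 133 and 258. The knob is clear outside the plain fork. Lowering in stages with force checks.

Call:
jog_arm --increments "0 0 0 10 0;0 0 0 10 0;0 0 0 5 0;0 0 0 4 0;0 0 0 3 0;0 0 0 0 0"

```text
clock: 11.35
ee_pos: [0.482, 0.1648, 0.0795]
tcp_rot: [0.728, 0.686, -0.0, -0.0]
wrist_force: [0.2, 0.1, -2.6]
width: 0.0131
```

Call:
jog_arm --increments "0 0 0 3 0;0 0 0 2 0;0 0 0 0 0"

```text
clock: 11.72
ee_pos: [0.4819, 0.1647, 0.0744]
tcp_rot: [0.728, 0.686, -0.0, -0.0]
wrist_force: [-0.7, 0.6, -2.7]
width: 0.0129
```

Axis is at about 0.089 with no contact yet. Continuing in small steps.

Call:
jog_arm --increments "0 0 0 2 0;0 0 0 2 0;0 0 0 0 0"

```text
clock: 12.1
ee_pos: [0.4819, 0.1647, 0.0704]
tcp_rot: [0.728, 0.686, -0.0, -0.0]
wrist_force: [0.9, 0.7, -2.1]
width: 0.013
```

Call:
jog_arm --increments "0 0 0 2 0;0 0 0 2 0;0 0 0 0 0"

```text
clock: 12.48
ee_pos: [0.4819, 0.1647, 0.0663]
tcp_rot: [0.728, 0.686, -0.0, -0.0]
wrist_force: [0.5, 0.4, -2.2]
width: 0.0131
```

Call:
jog_arm --increments "0 0 0 1.5 0;0 0 0 1.5 0;0 0 0 0 0"

```text
clock: 12.85
ee_pos: [0.4823, 0.1647, 0.0641]
tcp_rot: [0.728, 0.686, 0.0, 0.0]
wrist_force: [-2.9, -2.1, 3.3]
width: 0.0132
```

Jaw contact is at axis ≈0.079, so home should be at ≈0.059.

Call:
jog_arm --increments "0 0 0 1.5 0;0 0 0 1 0;0 0 0 0 0"

```text
clock: 13.22
ee_pos: [0.4821, 0.1646, 0.0614]
tcp_rot: [0.728, 0.686, -0.0, 0.0]
wrist_force: [-3.3, -3.4, 4.0]
width: 0.0131
```

Call:
jog_arm --increments "0 0 0 1.5 0;0 0 0 1 0;0 0 0 0 0"

```text
clock: 13.6
ee_pos: [0.4826, 0.1647, 0.0596]
tcp_rot: [0.728, 0.686, 0.0, 0.0]
wrist_force: [-4.2, -3.4, 10.5]
width: 0.0132
```

Call:
jog_arm --increments "0 0 0 1.5 0;0 0 0 1 0;0 0 0 0 0"

```text
clock: 13.98
ee_pos: [0.484, 0.1649, 0.0589]
tcp_rot: [0.728, 0.686, 0.001, 0.001]
wrist_force: [-5.9, -4.1, 21.0]
width: 0.0133
```

Call:
jog_arm --increments "0 0 0 1.5 0;0 0 0 1 0;0 0 0 0 0"

```text
clock: 14.35
ee_pos: [0.4855, 0.1652, 0.0579]
tcp_rot: [0.728, 0.686, 0.003, 0.002]
wrist_force: [-6.0, -4.5, 25.7]
width: 0.0131
```

```bash
python3 - <<'E'
from h import *
s=arm.get_state();f=imaging.grab_frame('wrist');print(s['ee_pos'],s['clock'],s['wrist_force'],s['moment'])
w=cv2.resize(f['color'][60:330,200:460],(400,415))
sc=imaging.grab_frame('scene')
c=cv2.resize(sc['color'][105:225,232:392],(400,300),interpolation=2)
cv2.imwrite('pics/r4.png',np.hstack([w,np.vstack([c,np.zeros((115,400,3),'u1')])]))
E
```

```text
[0.48551328 0.16521301 0.05787531] 14.35 [-5.96739464 -4.48290719 25.71029356] [-0.74492997  1.02169513 -0.28957168]
```

View pics/r4.png

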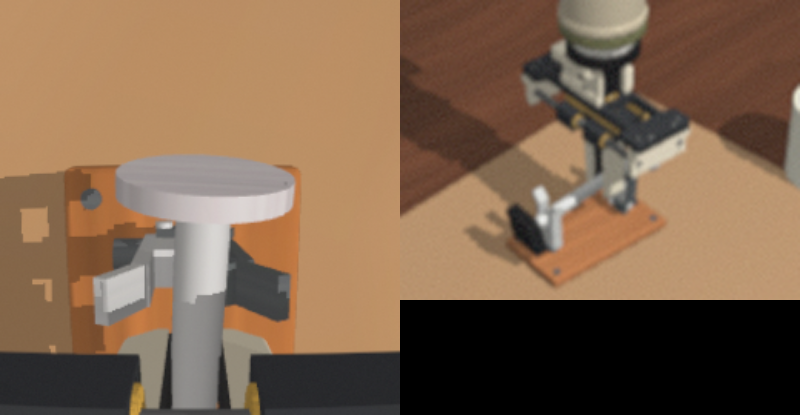

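The view shows the knob end down in the plain fork and the disc end still proud on the jaw, so the rod has pivoted. Under load the arm also deflected about 3 mm towards +x, against the jaw. I'll undo that offset first.

Call:
jog_arm --increments "0 0 -1.5 -1 0;0 0 -1.5 0 0;0 0 0 0 0"

```text
clock: 14.82
ee_pos: [0.4829, 0.1652, 0.0587]
tcp_rot: [0.728, 0.686, 0.003, 0.002]
wrist_force: [-2.8, -4.9, 22.5]
width: 0.0132
```

Now I release gently, rise clear, shift 10 mm towards the jaw, close the fingers and press that end by itself.

Call:
jog_arm --increments "0 0 0 -2 0;0 0 0 -2 0;30 0 0 0 0;50 0 0 0 0;50 0 0 0 0;50 0 0 0 0;50 0 0 -10 0;50 0 0 -15 0;50 0 0 -15 0;50 0 0 -10 0;0 10 0 0 0;0 0 0 0 0;0 0 0 0 0;0 0 0 0 0;0 0 0 0 0;0 0 0 0 0"

```text
clock: 16.82
ee_pos: [0.4796, 0.1748, 0.1085]
tcp_rot: [0.728, 0.686, -0.0, -0.0]
wrist_force: [-0.1, -0.1, 0.3]
width: 0.0007
```

```bash
python3 - <<'E'
from h import *
s=arm.get_state();f=imaging.grab_frame('wrist');print(s['ee_pos'],s['clock'],s['wrist_force'],s['moment'],s['width'])
w=cv2.resize(f['color'][30:330,180:480],(400,400))
sc=imaging.grab_frame('scene')
c=cv2.resize(sc['color'][105:225,232:392],(400,300),interpolation=2)
cv2.imwrite('pics/r5.png',np.hstack([w,np.vstack([c,np.zeros((100,400,3),'u1')])]))
E
```

```text
[0.47964714 0.17481927 0.10853675] 16.825 [-0.13269913 -0.14760782  0.27889624] [-0.09700752  0.06544437  0.02681574] 0.0007369351280252783
```

View pics/r5.png

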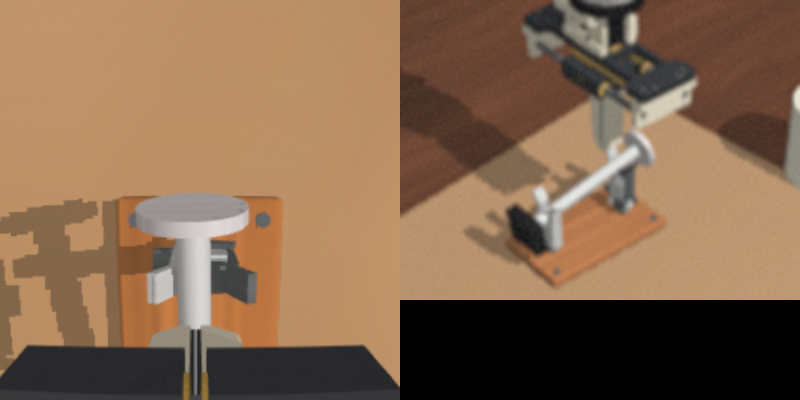

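The rod is tilted, with the disc end resting on the jaw nose, and the closed fingers sit over the rod (column 195 against 194). I'll back off 3 mm from the fork and press gently.

Call:
jog_arm --increments "0 -3 0 10 0;0 0 0 9 0;0 0 0 3 0;0 0 0 0 0"

```text
clock: 17.42
ee_pos: [0.4791, 0.1718, 0.0861]
tcp_rot: [0.728, 0.686, -0.0, -0.0]
wrist_force: [-0.2, 0.6, -0.0]
width: 0.0007
```

Call:
jog_arm --increments "0 0 0 2 0;0 0 0 2 0;0 0 0 0 0"

```text
clock: 17.8
ee_pos: [0.4795, 0.172, 0.0826]
tcp_rot: [0.728, 0.686, 0.0, 0.0]
wrist_force: [0.0, 1.2, 0.1]
width: 0.0005
```

Call:
jog_arm --increments "0 0 0 1.5 0;0 0 0 1.5 0;0 0 0 0 0"

```text
clock: 18.18
ee_pos: [0.48, 0.1723, 0.0807]
tcp_rot: [0.728, 0.686, 0.001, 0.0]
wrist_force: [-3.2, 0.1, 7.7]
width: 0.0004
```

Call:
jog_arm --increments "0 0 0 1.5 0;0 0 0 1 0;0 0 0 0 0"

```text
clock: 18.55
ee_pos: [0.4806, 0.1725, 0.0787]
tcp_rot: [0.728, 0.686, 0.001, 0.0]
wrist_force: [-2.0, 1.1, 9.5]
width: 0.0006
```

Call:
jog_arm --increments "0 0 0 1.5 0;0 0 0 1 0;0 0 0 0 0"

```text
clock: 18.92
ee_pos: [0.4809, 0.1727, 0.0763]
tcp_rot: [0.728, 0.686, 0.002, 0.0]
wrist_force: [-1.7, 1.7, 8.0]
width: 0.0007
```

Call:
jog_arm --increments "0 0 0 1.5 0;0 0 0 1.5 0;0 0 0 0 0"

```text
clock: 19.3
ee_pos: [0.4809, 0.1729, 0.0732]
tcp_rot: [0.728, 0.686, 0.002, 0.0]
wrist_force: [0.7, 2.5, 6.9]
width: 0.0006
```

Call:
jog_arm --increments "0 0 0 1.5 0;0 0 0 1.5 0;0 0 0 0 0"

```text
clock: 19.68
ee_pos: [0.4809, 0.1728, 0.07]
tcp_rot: [0.728, 0.686, 0.002, 0.0]
wrist_force: [0.7, 3.3, 5.0]
width: 0.0003
```

Call:
jog_arm --increments "0 0 0 1.5 0;0 0 0 1 0;0 0 0 0 0"

```text
clock: 20.05
ee_pos: [0.4797, 0.1721, 0.0664]
tcp_rot: [0.728, 0.686, 0.0, 0.0]
wrist_force: [0.9, 1.1, 3.8]
width: 0.0005
```

Call:
jog_arm --increments "0 0 0 1 0;0 0 0 1 0;0 0 0 0 0"

```text
clock: 20.42
ee_pos: [0.4812, 0.1721, 0.066]
tcp_rot: [0.728, 0.686, 0.001, 0.001]
wrist_force: [0.2, -0.2, 12.4]
width: 0.0008
```

Call:
jog_arm --increments "0 0 0 1 0;0 0 0 1 0;0 0 0 0 0"

```text
clock: 20.8
ee_pos: [0.4827, 0.1721, 0.0658]
tcp_rot: [0.728, 0.686, 0.003, 0.002]
wrist_force: [-1.1, -2.0, 22.6]
width: 0.0003
```

There is a hard stop at tip height 0.066, where home was expected. I'll rise and look.

Call:
jog_arm --increments "0 0 0 -4 0;0 0 0 -10 0;0 0 0 -25 0;0 0 0 -35 0;0 0 0 -35 0;0 -10 -30 0 0;0 -20 -40 0 0;0 0 0 0 0"

```text
clock: 21.8
ee_pos: [0.4051, 0.1453, 0.1702]
tcp_rot: [0.728, 0.686, -0.001, -0.001]
wrist_force: [-1.4, 0.3, 1.3]
width: 0.0006
```

```bash
python3 - <<'E'
from h import *
s=arm.get_state();f=imaging.grab_frame('wrist');print(s['ee_pos'],s['clock'],s['wrist_force'])
q=np.array([.4806,.1425,0]);ry=np.array([.0568,.998,0])
for y,z in((75,.0585),(-75,.0585)):print(y,wpix(s,f,q+ry*y/1e3+[0,0,z]))
w=cv2.resize(f['color'][60:360,240:540],(400,400))
sc=imaging.grab_frame('scene')
c=cv2.resize(sc['color'][115:235,232:392],(400,300),interpolation=2)
cv2.imwrite('pics/r6.png',np.hstack([w,np.vstack([c,np.zeros((100,400,3),'u1')])]))
E
```

```text
[0.4051139  0.14528432 0.17021694] 21.8 [-1.38976867  0.3390681   1.33679948]
75 [425.62284276 140.76738335]
-75 [415.42952259 323.47708547]
```

View pics/r6.png

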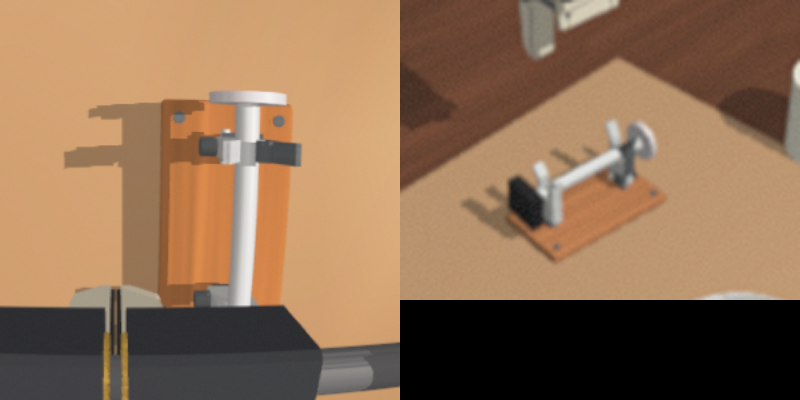

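Seen from the wrist, the rod lies in the slot and the jaw is closed over it. The disc junction is at crop (247,105), against (247,108) predicted for home. I'll check the plain end by pressing it lightly too.

Call:
jog_arm --increments "0 -8 25 0 0;0 -8 30 0 0;0 -7.5 19 0 0;0 0 0 20 0;0 0 0 35 0;0 0 0 25 0;0 0 0 14 0;0 0 0 4 0;0 0 0 0 0"

```text
clock: 23.02
ee_pos: [0.481, 0.1184, 0.0737]
tcp_rot: [0.728, 0.686, 0.0, 0.0]
wrist_force: [1.0, -0.4, 1.3]
width: 0.0009
```

Call:
jog_arm --increments "0 0 0 2 0;0 0 0 2 0;0 0 0 0 0"

```text
clock: 23.4
ee_pos: [0.4804, 0.1183, 0.0693]
tcp_rot: [0.728, 0.686, 0.0, 0.0]
wrist_force: [-0.2, 0.4, 0.3]
width: 0.0002
```

Call:
jog_arm --increments "0 0 0 1.5 0;0 0 0 1 0;0 0 0 0 0"

```text
clock: 23.78
ee_pos: [0.4803, 0.1183, 0.0666]
tcp_rot: [0.728, 0.686, -0.0, -0.0]
wrist_force: [0.3, 0.3, 0.2]
width: 0.0004
```

Call:
jog_arm --increments "0 0 0 1 0;0 0 0 1 0;0 0 0 0 0"

```text
clock: 24.15
ee_pos: [0.4819, 0.1183, 0.0663]
tcp_rot: [0.728, 0.686, 0.001, 0.001]
wrist_force: [-0.9, -1.8, 8.8]
width: 0.0008
```

Call:
jog_arm --increments "0 0 0 1 0;0 0 0 0 0"

```text
clock: 24.4
ee_pos: [0.4824, 0.1182, 0.0661]
tcp_rot: [0.728, 0.686, 0.001, 0.001]
wrist_force: [-3.4, -1.5, 15.2]
width: 0.0003
```

The plain end stops hard at 0.066 too, so the rod is level and home. Retreating, then a last numeric check and hand-in.

Call:
jog_arm --increments "0 0 0 -4 0;0 0 0 -10 0;0 0 0 -25 0;0 0 0 -35 0;0 0 0 -35 0;0 -5 -40 0 0;0 0 -40 0 0;0 0 0 0 0"

```text
clock: 25.4
ee_pos: [0.3983, 0.1182, 0.1726]
tcp_rot: [0.727, 0.686, -0.0, -0.0]
wrist_force: [0.6, -0.6, 0.8]
width: 0.0005
```

```bash
python3 - <<'E'
from h import *
s=arm.get_state();print(s['clock'],s['ee_pos'],s['wrist_force'])
f=imaging.grab_frame('wrist')
q=np.array([.4806,.1425,0]);ry=np.array([.0568,.998,0]);print(wpix(s,f,q+ry*.075+[0,0,.0585]))
cv2.imwrite('pics/r7.png',cv2.resize(f['color'][40:340,240:540],(600,600)))
E
```

```text
25.4 [0.39826787 0.11819996 0.17261887] [ 0.62946536 -0.56895284  0.75004181]
[431.38605292 106.21067948]
```

View pics/r7.png

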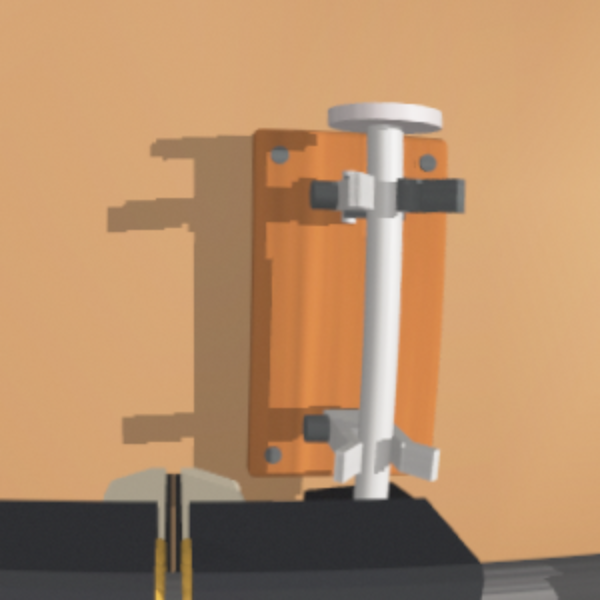

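The last view shows the rod in both forks, the jaw against the rod at (400,195) and the disc at the jaw end.

```bash
python3 -c "
from rig import order;print(order.job_done())"
```

```text
the job is handed in; nothing more can be done
None
```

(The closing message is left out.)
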